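Bring the clamped chip under the microscope

TASK

Turn the sample carousel by lightly pushing its scalloped rim with the fingertips, without gripping it, until the holder with the small screw clamp is centred under the microscope lens. Do not touch or lift the sample holders, which stay in their nests, and do not bump the microscope or move the things around it. Then draw back clear of everything.

Things in the scene. Friction and masses are not known exactly. Their poses are not given: they have to be found in the camera images.
- carousel: Sample carousel: flat dark anodised disc 14 mm thick, underside 45 mm, top face 59 mm above the table, turning on an upright axis freely either way, over a full turn. Origin: on the axis, at its underside. Light bearing friction (about 1.2 N at the rim); it stops almost at once when no longer pushed. Under it a fixed base plate, its top 16 mm above the table.
- carousel_axis (a point): Point on the carousel's axis at its top face, 59 mm above the table; z up. Six steel nest rings (outer diameter 44 mm, 4 mm high) lie on the top face, 72 mm from the axis, each inward of a rim lobe. The rim has six lobes (outer radius 122 mm) with six finger scallops between them.
- scallop (a point): Middle of one rim scallop, 115 mm from the carousel's axis, at top face height; turns with the carousel. The other five are at 60 degree steps. Each scallop is 48 mm wide between the lobes, open outward, its bottom 99 mm from the axis. Lobe corners are upright, rounded with radius 12 mm about points 110 mm from the axis; a finger in the scallop pushes these sideways.
- lens_axis (a point): Point on the microscope's optical axis at the height of the carousel's top face, straight below the centre of the lens, 72 mm from the carousel's axis. Lens and nests lie on the same circle.
- microscope: Fixed stand of lens and carousel. Origin on the table, on the carousel's axis; lens 72 mm, steel column (28 mm thick, 374 mm high) 195 mm from it along own -y, index pointer (45 mm high) at 128-147 mm. Black lens tube, up to 60 mm wide, from 171 mm up to a camera at 370 mm (cable 400 mm). Focus block with 2 knobs on the column, 112 mm wide, 225-285 mm high. Base plate 190 x 330 mm.
- clamp: The sample holder to bring under the lens: round aluminium puck, 36 mm diameter, 8 mm high, with a little steel screw clamp on it (jaws gripping a thin chip, and a round steel side knob, diameter 15 mm, out to 31 mm from the centre); 29 mm high in all. Loose in a nest of the carousel, never the nest at the lens at first, any yaw. Origin: centre of underside, on the disc's top face.
- resin_mount: Sample holder: black resin cylinder, diameter 30 mm, on a 36 mm puck, 25 mm high in all. Loose in a nest of the carousel, never the nest at the lens at first, any yaw. Origin: centre of underside, on the disc's top face.
- plate_mount: Sample holder: flat square ceramic plate, 25 mm, on a 36 mm puck, 10 mm high in all. Loose in a nest of the carousel, never the nest at the lens at first, any yaw. Origin: centre of underside, on the disc's top face.
- stub_mount: Sample holder: mushroom shaped stub with a 25 mm round head on a thin stem on a 36 mm puck, 23 mm high in all. Loose in a nest of the carousel, never the nest at the lens at first, any yaw. Origin: centre of underside, on the disc's top face.
- step_mount: Sample holder: stepped steel block 22 x 20 mm on a 36 mm puck, 23 mm high in all. Loose in a nest of the carousel, never the nest at the lens at first, any yaw. Origin: centre of underside, on the disc's top face.
- tweezers: Steel tweezers lying on the table left of the carousel, about 110 mm long, 8 mm high. Origin about mid-length, on the table. To be left alone.
- dish: Open glass dish, 80 mm diameter, 14 mm high. Origin: centre of its underside. To be left alone.
- blower: Black rubber air blower standing upright, 58 mm diameter, 115 mm high. Origin: centre of its underside. To be left alone.
- solvent_bottle: White plastic bottle, 56 mm diameter, 120 mm high. Origin: centre of its underside. To be left alone.

How it is judged (in metres and radians):
At the end, for the whole second after the job is handed in: The clamp's holder is within 7 mm of the lens axis (seen from above), all five holders stand upright on the carousel in their nests (under 3 mm above its top face, tilted less than 0.08 rad), and the carousel is at rest (under 0.05 rad/s) (horizontal distance between clamp and lens_axis below 0.007 m and z of each of clamp, resin_mount, plate_mount, stub_mount, step_mount in the frame of carousel_axis below 0.003 m and angle between each of clamp, resin_mount, plate_mount, stub_mount, step_mount's own z axis and vertical below 0.08 rad and angular speed of carousel below 0.05 rad/s); the robot touches nothing.
It fails at once if a sample holder is lifted or tipped out of its nest (z of any of clamp, resin_mount, plate_mount, stub_mount, step_mount in the frame of carousel_axis above 0.006 m).
It fails at once if the robot touches a sample holder (contact force between any of the fingers, the arm and clamp above 0.5 N or contact force between any of the fingers, the arm and resin_mount above 0.5 N or contact force between any of the fingers, the arm and plate_mount above 0.5 N or contact force between any of the fingers, the arm and stub_mount above 0.5 N or contact force between any of the fingers, the arm and step_mount above 0.5 N).
It fails at once if the carousel is gripped or forced instead of being pushed lightly (contact force between the fingers and carousel above 30 N).
It fails at once if the robot bumps the microscope (contact force between any of the fingers, the arm and microscope above 3 N).
It fails at once if one of the things standing around is moved or knocked over (distance of any of tweezers, dish, blower, solvent_bottle from where it was at the start of the episode above 0.015 m).
It also fails if it takes over 64 s, if anything falls off the work surface, if the arm or the gripper's body presses on something with over 40 N, if the wrist force passes 120 N, or if a joint passes its speed limit or range.

ROBOT

A 7-joint arm with a two-finger parallel gripper is mounted at the origin on the work surface. World frame = base frame: x ahead of the robot, y to its left, z up, the work surface at z = 0. Lengths are in mm, angles in rad, forces in N, time in s.
With the tool pointing down it reaches from about 400 to 875 mm from the base axis. Payload 4.4 kg.
Tool frame: the origin (TCP) lies midway between the tips of the shut fingers; the grasp point (between the pads) lies 19 mm behind it; z points along the fingers, y is the line along which they close (so a half turn about z gives the same grasp; the last joint's range is limited). The gripper opens to 85 mm and grips with 20 to 120 N. Pads are 22 mm wide; open, the fingers measure 114 mm over their backs; the gripper's body (76 mm by 85 mm) begins 54 mm behind the grasp point. The pads swing forward as they close: fully open they stand 13 mm farther back than shut.
Start: joints at [-1.363, 0.628, 0.038, 1.517, -0.027, 0.996, -0.02], TCP at [175.73, 625.809, 231.313] pointing down, gripper open.
Joint ranges: [-3.06, 3.06], [-0.37, 2.12], [-1.25, 1.32], [0.18, 2.47], [-1.1, 4.24], [0.23, 1.98], [-2.94, 2.94]. Speed limits (rad/s): [2.57, 2.57, 3.14, 3.14, 3.14, 3.14, 3.14].

INTERFACE

Orientations are given as [roll, pitch, yaw] about the fixed x, y, z axes, in that order (R = Rz(yaw) Ry(pitch) Rx(roll)).
In Python, from cell import read_state, get_image, finish_job gives the robot as it stands.
- The arm moves only by the tool send_rows, never from a script. Its argument "series" is a list of rows, each an object of numbers: "ax", "ay", "az": the turn, a rotation vector about the tool's x, y, z in rad; "dx", "dy", "dz": the shift along the tool's x, y, z in cm; "hand": the closure, from 0 (fully open) to 1 (shut). In form: [{"ax": .., "ay": .., "az": .., "dx": .., "dy": .., "dz": .., "hand": ..}, ...]. A call has 1 to 10 rows; each row is the pose to reach, as a shift and turn from the pose commanded when the call began, along the tool's axes at that moment; what a row does not reach only later rows make up. A row lasts 1/10 s, in which the tool goes at most 50 mm and 8.59 degrees, less where a joint would pass 70% of its speed; a pose out of reach is approached as far as the arm can. A call with a gripper value outside its range is refused whole. The fingers move at their own pace and stop on an object; the grip force is fixed at half the most. Time passes only in rows, so rows that repeat a pose let the fingers close. It gives the time, the measured TCP pose, the force, the opening and the grip force at its end, in the units of the state.
- read_state(): the state, without advancing time (a new reading comes with each control period).
- get_image(name): name is "side" or "top" or "wrist"; returns a dict with "pixels" (400x640x3 uint8, red, green, blue), "mtx" (3x3 intrinsics, pixels), "R" (3x3) and "t" (3): a world point X has camera coordinates R X + t. Camera axes: x right, y down, z forward; pixel columns grow to the right and rows downward; lengths in mm; the calibration is good to about 2 mm. The wrist camera is an equidistant fisheye: a pixel r from the principal point sees the ray r / f radians off the axis. A picture is of the moment at which its call begins. There is no depth.
- finish_job(): hands the job in; it is judged then, once.
The state is a dict: "clock": time; "qpos": joint angles; "qd": joint speeds; "tau": joint torques, N m; "eef_pos": TCP position; "tool_rot": TCP orientation; "force": force on the tool from outside, world axes, zero at the start; "torque": the same for the moment, N m; "width": finger opening in mm; "gripper_force": force on a finger pad.
Only numpy, scipy, OpenCV 4.12 (cv2) and the standard library are available. Lean on these libraries where they do the work, as an engineer would, in place of code of your own. Each camera call takes 0.05 s, during which the arm holds its last target. There are 200 camera calls.

## Working session

There is one attempt and no reset: what is moved stays moved. The work goes in short steps, Python scripts to look and compute and a tool call to move; the robot and the scene stay as the last step left them, time stands still between calls to the robot, and variables do not carry over. Pictures are saved under pics/ and viewed, at most 13 in all, crops included, and the job is handed in when it is done.

Besides the shell and the picture viewer there is one more tool, called after ">>>" by a JSON object that holds its "name" and its "arguments". send_rows: Moves the arm, as the interface text tells. Its arguments: {"type":"object","properties":{"series":{"type":"array","items":{"type":"object","properties":{"ax":{"type":"number"},"ay":{"type":"number"},"az":{"type":"number"},"dx":{"type":"number"},"dy":{"type":"number"},"dz":{"type":"number"},"hand":{"type":"number"}}}}},"required":["series"]}

```bash
mkdir -p pics; ls; python3 - <<'E'
from cell import *
import cv2
s=read_state();print({k:s[k] for k in('clock','eef_pos','tool_rot','force','width')})
for n in('top','side'):
    g=get_image(n);cv2.imwrite(f'pics/{n}0.png',g['pixels'][:,:,::-1]);print(n,g['mtx'],g['R'],g['t'])
E
```

```text
pics
{'clock': 0.0, 'eef_pos': array([175.57452875, 625.19467937, 230.39307207]), 'tool_rot': array([-3.13970936e+00,  5.96116779e-06,  2.86775930e+00]), 'force': array([-2.75710421e-01, -1.07506430e-01, -2.46956804e-04]), 'width': 85.31631862905921}
top [[410.4120213    0.         313.66393565]
 [  0.         410.4120213  205.67803867]
 [  0.           0.           1.        ]] [[ 0.02855973 -0.999314    0.0235768 ]
 [-0.98382574 -0.03227409 -0.17619674]
 [ 0.17683679 -0.01816333 -0.98407258]] [ -8.34316306 533.24085049 978.29802659]
side [[430.5978755    0.         315.5339388 ]
 [  0.         430.5978755  202.77356728]
 [  0.           0.           1.        ]] [[ 0.97190679 -0.23460056 -0.01896758]
 [-0.19011314 -0.73497848 -0.65089448]
 [ 0.13875944  0.63621475 -0.75893123]] [-503.7130983   156.54843484 1052.28194559]
```

View pics/top0.png

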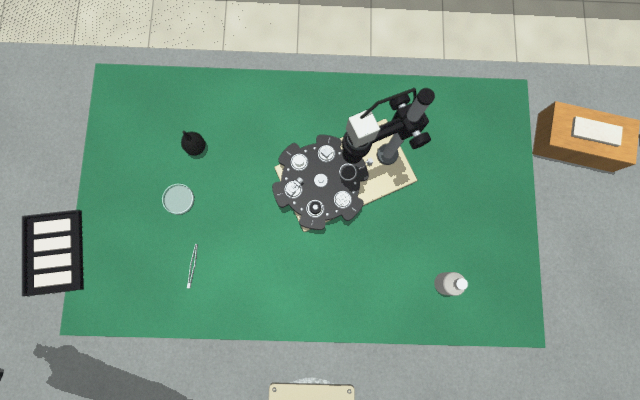

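View pics/side0.png

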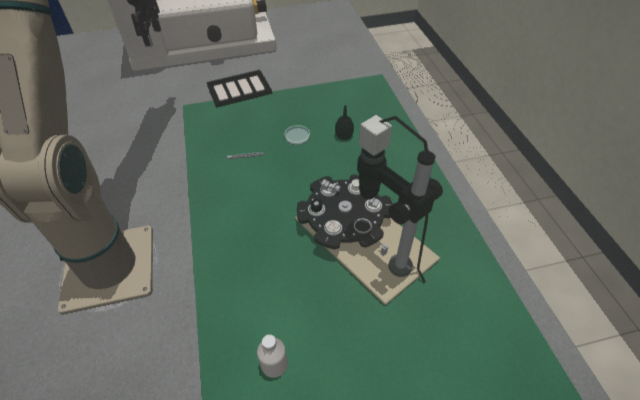

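The top view shows the carousel centred near (320,181), the empty nest under the lens near (348,172), and the column at the upper right. What looks like the clamp is at (294,187). I'll enlarge both views to confirm.

```bash
python3 - <<'E'
import cv2
a=cv2.imread('pics/top0.png')[125:240,260:420];cv2.imwrite('pics/c1.png',cv2.resize(a,None,fx=5,fy=5,interpolation=cv2.INTER_CUBIC))
a=cv2.imread('pics/side0.png')[160:260,280:440];cv2.imwrite('pics/c2.png',cv2.resize(a,None,fx=5,fy=5,interpolation=cv2.INTER_CUBIC))
E
```

```text
(no output)
```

View pics/c1.png

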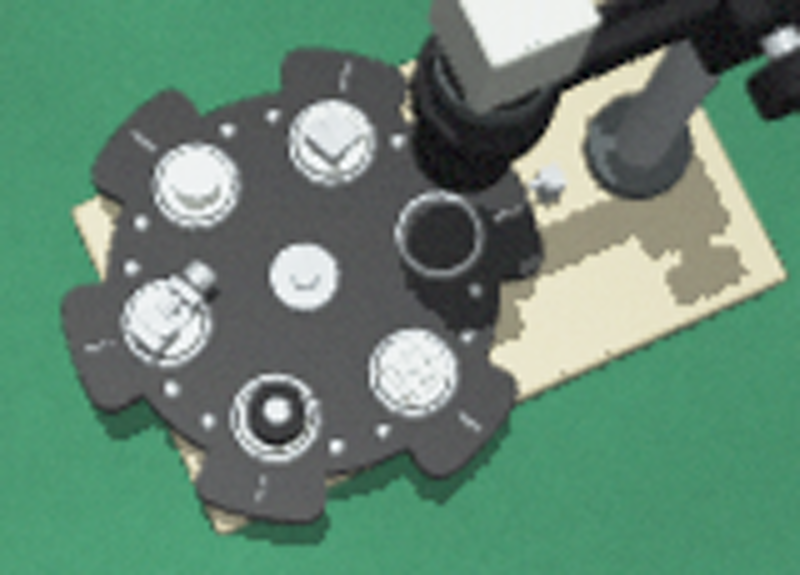

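View pics/c2.png

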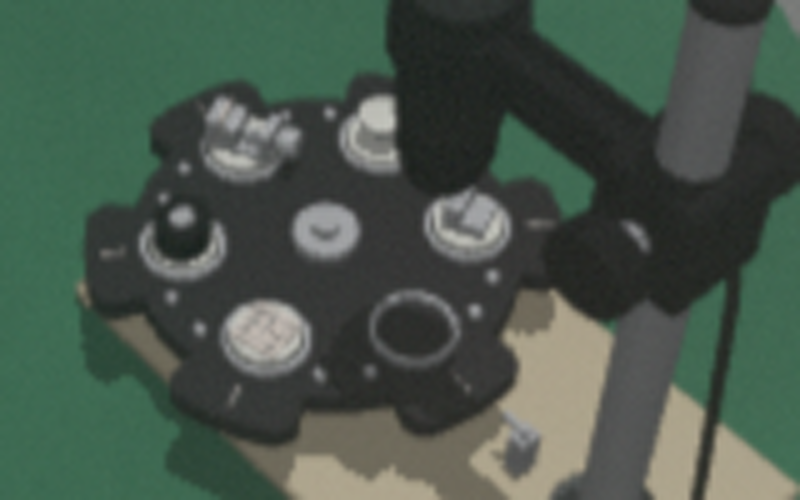

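```bash
cat > h.py <<'E'
import numpy as np
from cell import *
def ray(g,u,v):
    d=g['R'].T@np.linalg.solve(g['mtx'],[u,v,1.]);return -g['R'].T@g['t'],d
def atz(g,u,v,z):
    c,d=ray(g,u,v);return (c+d*(z-c[2])/d[2])[:2]
def tri(rs):
    A=0;b=0
    for c,d in rs:
        d=d/np.linalg.norm(d);P=np.eye(3)-np.outer(d,d);A=A+P;b=b+P@c
    return np.linalg.solve(A,b)
E
python3 - <<'E'
from h import *
from scipy.optimize import least_squares
T=get_image('top');S=get_image('side')
ct=lambda u,v:(260+(u+.5)/5-.5,125+(v+.5)/5-.5)
cs=lambda u,v:(280+(u+.5)/5-.5,160+(v+.5)/5-.5)
nt=[(440,234),(413,371),(275,418),(167,322),(196,185),(332,142)]
ns=[(414,328),(265,337),(182,245),(240,150),(383,137),(467,227)]
for a,b in zip(nt,ns): print(tri([ray(T,*ct(*a)),ray(S,*cs(*b))]).round(1))
for g,P in((T,[ct(*p) for p in nt]),(S,[cs(*p) for p in ns])):
    X=np.array([atz(g,*p,62) for p in P])
    k=np.arange(6)*np.pi/3
    def f(p,s): 
        a=p[2]+s*k;return (X-p[:2]-72*np.c_[np.cos(a),np.sin(a)]).ravel()
    for s in(1,-1):
      for a0 in (-2,0,2):
        r=least_squares(f,[*X.mean(0),a0],args=(s,));
        if r.cost<500: print(s,r.x.round(3),np.degrees(r.x[2]),r.fun.round(1))
print('plate top',[atz(T,*ct(*p),16).round(1) for p in((785,275),(225,530),(75,210))])
print('plate side',[atz(S,u,v,16).round(1) for u,v in((438,258),(386,304),(298,220))])
print('ptr',atz(T,*ct(548,183),45),atz(S,*cs(515,425),45),'colbase',atz(T,*ct(637,155),20),atz(S,401,268,20))
E
```

```text
[619.8 -74.3  60.4]
[548.7 -61.9  60.8]
[523.4   5.8  59.3]
[568.9  60.8  59.8]
[641.2  48.8  61.8]
[665.7 -19.   59.8]
-1 [595.761  -6.634  -1.217] -69.75088877161922 [-0.  -0.1  0.5  0.2 -0.4  0.2  0.1 -0.2 -0.1  0.1 -0.1 -0.2]
-1 [595.761  -6.634  -1.217] -69.75088865808499 [-0.  -0.1  0.5  0.2 -0.4  0.2  0.1 -0.2 -0.1  0.1 -0.1 -0.2]
-1 [595.761  -6.634   5.066] 290.2491112001296 [-0.  -0.1  0.5  0.2 -0.4  0.2  0.1 -0.2 -0.1  0.1 -0.1 -0.2]
-1 [592.637  -8.265  -1.214] -69.53243933608724 [ 0.2  0.1 -0.1  0.8 -0.1 -0.3 -1.6 -0.8  2.   1.2 -0.4 -0.9]
-1 [592.637  -8.265  -1.214] -69.53243942169614 [ 0.2  0.1 -0.1  0.8 -0.1 -0.3 -1.6 -0.8  2.   1.2 -0.4 -0.9]
-1 [592.637  -8.265   5.07 ] 290.4675600102248 [ 0.2  0.1 -0.1  0.8 -0.1 -0.3 -1.6 -0.8  2.   1.2 -0.4 -0.9]
plate top [array([ 617.2, -260.5]), array([473.7,  28.7]), array([639.4, 112.6])]
plate side [array([ 776.6, -182.1]), array([ 615.3, -266.2]), array([475.5,  15.1])]
ptr [ 654.13912259 -131.05403945] [ 651.8402213  -130.96228983] colbase [ 678.57909171 -181.94330254] [ 679.57430221 -188.90761885]
```

```bash
cat >> h.py <<'E'
C=np.array([595.,-7.])
from scipy.spatial.transform import Rotation as Ro
def pol(r,deg,z): a=np.radians(deg);return [*(C+r*np.array([np.cos(a),np.sin(a)])),z,a]
def rel(*ts):
    s=read_state();R0=Ro.from_euler('xyz',s['tool_rot'])
    for t in ts:
        d=R0.inv().apply(np.array(t[:3])-s['eef_pos'])/10
        w=(R0.inv()*Ro.from_euler('xyz',[np.pi,0,t[3]])).as_rotvec()
        print(d.round(2),w.round(3))
E
python3 -c "
from h import *
a=pol(150,200.3,180);print(a);w=[440,300,220,3.1]
rel([260,520,230,2.95],[350,410,225,3.05],w,[460,130,200,3.3],a)"
```

```text
[np.float64(454.3166598082154), np.float64(-59.040347735988384), 180, np.float64(3.495894491744642)]
[-10.98  -7.87   0.08] [-0.001 -0.    -0.082]
[-22.61 -16.03   0.59] [-0.001 -0.    -0.182]
[-34.25 -24.18   1.1 ] [-0.001 -0.    -0.232]
[-40.77 -40.01   3.12] [-0.001 -0.    -0.432]
[-45.34 -58.36   5.14] [-0.001 -0.    -0.628]
```

>>> {"name": "send_rows", "arguments": {"series": [{"dx": -3,"dy": -2,"dz": 0,"az": -0.02,"hand": 1},{"dx": -7,"dy": -5,"dz": 0,"az": -0.05,"hand": 1},{"dx": -11,"dy": -8,"dz": 0.1,"az": -0.08,"hand": 1},{"dx": -15,"dy": -11,"dz": 0.3,"az": -0.12,"hand": 1},{"dx": -19,"dy": -14,"dz": 0.5,"az": -0.15,"hand": 1},{"dx": -23,"dy": -16.5,"dz": 0.6,"az": -0.18,"hand": 1},{"dx": -27,"dy": -19.5,"dz": 0.8,"az": -0.2,"hand": 1},{"dx": -31,"dy": -22,"dz": 1,"az": -0.22,"hand": 1},{"dx": -33.5,"dy": -24,"dz": 1.1,"az": -0.23,"hand": 1},{"dx": -34.5,"dy": -26,"dz": 1.3,"az": -0.25,"hand": 1}]}}

```text
invalid input at $.series[0]: expected keys ax, ay, az, dx, dy, dz, hand
```

```bash
python3 -c "
from h import *
print(read_state()['eef_pos'],read_state()['width'])
rel([460,130,200,3.3],pol(150,200.3,180))"
```

```text
[175.59045606 625.4246623  230.72161554] 85.41047462482466
[-40.77 -40.01   3.12] [-0.001 -0.    -0.432]
[-45.34 -58.36   5.14] [-0.001 -0.    -0.628]
```

>>> {"name": "send_rows", "arguments": {"series": [{"ax": 0,"ay": 0,"dx": -3,"dy": -2,"dz": 0,"az": -0.02,"hand": 1},{"ax": 0,"ay": 0,"dx": -7,"dy": -5,"dz": 0,"az": -0.05,"hand": 1},{"ax": 0,"ay": 0,"dx": -11,"dy": -8,"dz": 0.1,"az": -0.08,"hand": 1},{"ax": 0,"ay": 0,"dx": -15,"dy": -11,"dz": 0.3,"az": -0.12,"hand": 1},{"ax": 0,"ay": 0,"dx": -19,"dy": -14,"dz": 0.5,"az": -0.15,"hand": 1},{"ax": 0,"ay": 0,"dx": -23,"dy": -16.5,"dz": 0.6,"az": -0.18,"hand": 1},{"ax": 0,"ay": 0,"dx": -27,"dy": -19.5,"dz": 0.8,"az": -0.2,"hand": 1},{"ax": 0,"ay": 0,"dx": -31,"dy": -22,"dz": 1,"az": -0.22,"hand": 1},{"ax": 0,"ay": 0,"dx": -33.5,"dy": -24,"dz": 1.1,"az": -0.23,"hand": 1},{"ax": 0,"ay": 0,"dx": -34.5,"dy": -26,"dz": 1.3,"az": -0.25,"hand": 1}]}}

```text
clock: 1.2
eef_pos: [440.4, 279.5, 218.3]
tool_rot: [-3.141, 0.002, 3.114]
force: [-0.4, 0.4, -0.1]
width: 0.2
gripper_force: 0.0
```

```bash
python3 -c "
from h import *
print(read_state()['eef_pos'],read_state()['width'])
rel([460,130,200,3.3],pol(150,200.3,180))"
```

```text
[440.39873257 279.52668163 218.29027129] 0.21860894712088272
[ -2.37 -14.89   1.84] [-0.     0.002 -0.186]
[ -2.32 -33.8    3.84] [-0.001  0.002 -0.382]
```

>>> {"name": "send_rows", "arguments": {"series": [{"ax": 0,"ay": 0,"dx": -0.5,"dy": -3,"dz": 0.3,"az": -0.03,"hand": 1},{"ax": 0,"ay": 0,"dx": -1.2,"dy": -7,"dz": 0.8,"az": -0.08,"hand": 1},{"ax": 0,"ay": 0,"dx": -1.8,"dy": -11,"dz": 1.3,"az": -0.13,"hand": 1},{"ax": 0,"ay": 0,"dx": -2.3,"dy": -15,"dz": 1.8,"az": -0.18,"hand": 1},{"ax": 0,"ay": 0,"dx": -2.3,"dy": -19,"dz": 2.3,"az": -0.22,"hand": 1},{"ax": 0,"ay": 0,"dx": -2.3,"dy": -23,"dz": 2.8,"az": -0.26,"hand": 1},{"ax": 0,"ay": 0,"dx": -2.3,"dy": -27,"dz": 3.3,"az": -0.3,"hand": 1},{"ax": 0,"ay": 0,"dx": -2.3,"dy": -31,"dz": 3.6,"az": -0.35,"hand": 1},{"ax": 0,"ay": 0,"dx": -2.3,"dy": -33,"dz": 3.8,"az": -0.38,"hand": 1},{"ax": 0,"ay": 0,"dx": -2.3,"dy": -33.8,"dz": 3.8,"az": -0.38,"hand": 1}]}}

```text
clock: 2.2
eef_pos: [452.0, -58.9, 180.0]
tool_rot: [-3.141, -0.001, -2.79]
force: [-0.4, -0.8, -0.8]
width: -0.1
gripper_force: 0.0
```

```bash
python3 -c "
from h import *
print(read_state()['eef_pos'])
rel(pol(150,200.3,44),pol(119,200.3,44))
import cv2
g=get_image('wrist');cv2.imwrite('pics/w1.png',g['pixels'][:,:,::-1])"
```

```text
[451.99188554 -58.92254486 180.03878724]
[-0.23 -0.09 13.6 ] [-0.    -0.001 -0.003]
[-3.33 -0.08 13.6 ] [-0.    -0.001 -0.003]
```

View pics/w1.png

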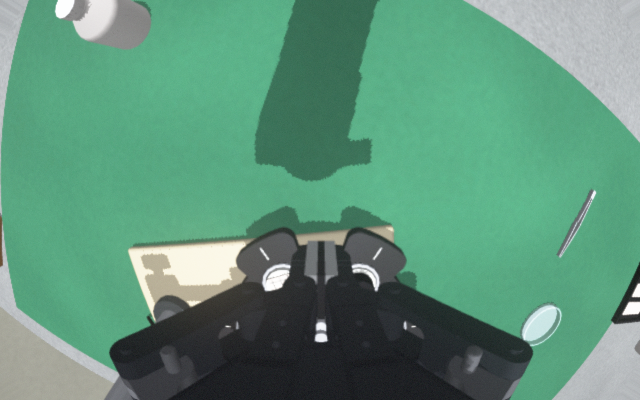

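The wrist view shows the shut fingertips at (320,245), midway between the two lobes at (267,250) and (376,250), so I can descend here and move in.

>>> {"name": "send_rows", "arguments": {"series": [{"ax": 0,"ay": 0,"dx": -0.1,"dy": 0,"dz": 2,"az": 0,"hand": 1},{"ax": 0,"ay": 0,"dx": -0.2,"dy": -0.1,"dz": 5,"az": 0,"hand": 1},{"ax": 0,"ay": 0,"dx": -0.2,"dy": -0.1,"dz": 8,"az": 0,"hand": 1},{"ax": 0,"ay": 0,"dx": -0.2,"dy": -0.1,"dz": 11,"az": 0,"hand": 1},{"ax": 0,"ay": 0,"dx": -0.2,"dy": -0.1,"dz": 13,"az": 0,"hand": 1},{"ax": 0,"ay": 0,"dx": -0.2,"dy": -0.1,"dz": 13.6,"az": 0,"hand": 1},{"ax": 0,"ay": 0,"dx": -1,"dy": -0.1,"dz": 13.6,"az": 0,"hand": 1},{"ax": 0,"ay": 0,"dx": -2,"dy": -0.1,"dz": 13.6,"az": 0,"hand": 1},{"ax": 0,"ay": 0,"dx": -2.8,"dy": -0.1,"dz": 13.6,"az": 0,"hand": 1},{"ax": 0,"ay": 0,"dx": -3.3,"dy": -0.1,"dz": 13.6,"az": 0,"hand": 1}]}}

```text
clock: 3.25
eef_pos: [486.1, -45.0, 45.4]
tool_rot: [-3.141, 0.003, -2.785]
force: [-0.3, 0.2, -0.0]
width: 0.0
gripper_force: 0.0
```

```bash
python3 -c "
from h import *
print(read_state()['eef_pos'],read_state()['force'])
rel(*[pol(119,a,44) for a in (199,197.5,196,194.5,192.5,190,187,183.5,180,176.5)])"
```

```text
[486.07206668 -44.98009301  45.35553979] [-0.27793138  0.23061184 -0.00786344]
[0.36 0.05 0.13] [-0.001  0.003  0.025]
[0.35 0.37 0.13] [-0.001  0.003  0.051]
[0.33 0.68 0.13] [-0.001  0.003  0.078]
[0.3  0.99 0.13] [-0.001  0.003  0.104]
[0.25 1.4  0.13] [-0.001  0.003  0.139]
[0.17 1.91 0.13] [-0.001  0.003  0.182]
[0.04 2.52 0.13] [-0.001  0.003  0.235]
[-0.15  3.22  0.13] [-0.     0.003  0.296]
[-0.38  3.91  0.13] [-0.     0.003  0.357]
[-0.66  4.58  0.13] [-0.     0.003  0.418]
```

>>> {"name": "send_rows", "arguments": {"series": [{"ax": 0,"ay": 0,"dx": 0.2,"dy": 0.1,"dz": 0.1,"az": 0.02,"hand": 1},{"ax": 0,"ay": 0,"dx": 0.35,"dy": 0.35,"dz": 0.1,"az": 0.05,"hand": 1},{"ax": 0,"ay": 0,"dx": 0.33,"dy": 0.65,"dz": 0.1,"az": 0.08,"hand": 1},{"ax": 0,"ay": 0,"dx": 0.3,"dy": 0.95,"dz": 0.1,"az": 0.1,"hand": 1},{"ax": 0,"ay": 0,"dx": 0.25,"dy": 1.3,"dz": 0.1,"az": 0.13,"hand": 1},{"ax": 0,"ay": 0,"dx": 0.2,"dy": 1.7,"dz": 0.1,"az": 0.17,"hand": 1},{"ax": 0,"ay": 0,"dx": 0.1,"dy": 2.2,"dz": 0.1,"az": 0.21,"hand": 1},{"ax": 0,"ay": 0,"dx": 0,"dy": 2.7,"dz": 0.1,"az": 0.25,"hand": 1},{"ax": 0,"ay": 0,"dx": -0.1,"dy": 3.2,"dz": 0.1,"az": 0.3,"hand": 1},{"ax": 0,"ay": 0,"dx": -0.25,"dy": 3.7,"dz": 0.1,"az": 0.34,"hand": 1}]}}

```text
clock: 4.25
eef_pos: [473.1, -10.0, 43.3]
tool_rot: [-3.141, -0.0, -3.129]
force: [-0.7, -0.4, -0.1]
width: 0.1
gripper_force: 0.4
```

```bash
cat >> h.py <<'E'
def where():
    s=read_state();d=s['eef_pos'][:2]-C
    return np.hypot(*d).round(1),np.degrees(np.arctan2(d[1],d[0])).round(2)%360,s['force'].round(1),s['clock']
E
python3 -c "
from h import *
w=where();print(w)
rel(*[pol(119,w[1]-a,44) for a in (4,8,12,16,20,24,28,32,36,40)])
import cv2
g=get_image('top');cv2.imwrite('pics/t2.png',cv2.resize(g['pixels'][125:240,260:420,::-1],None,fx=5,fy=5,interpolation=cv2.INTER_CUBIC))"
```

```text
(np.float64(121.9), np.float64(181.39), array([-0.7, -0.4, -0.1]), 4.25)
[-0.31  0.83 -0.07] [-0.    -0.     0.058]
[-0.39  1.66 -0.07] [-0.    -0.     0.128]
[-0.52  2.48 -0.07] [-0.    -0.     0.198]
[-0.71  3.29 -0.07] [-0.    -0.     0.267]
[-0.96  4.08 -0.07] [-0.    -0.     0.337]
[-1.26  4.86 -0.07] [-0.    -0.     0.407]
[-1.62  5.61 -0.07] [-0.     0.     0.477]
[-2.03  6.33 -0.07] [-0.     0.     0.547]
[-2.48  7.03 -0.07] [-0.     0.     0.616]
[-2.99  7.69 -0.08] [-0.     0.     0.686]
```

View pics/t2.png

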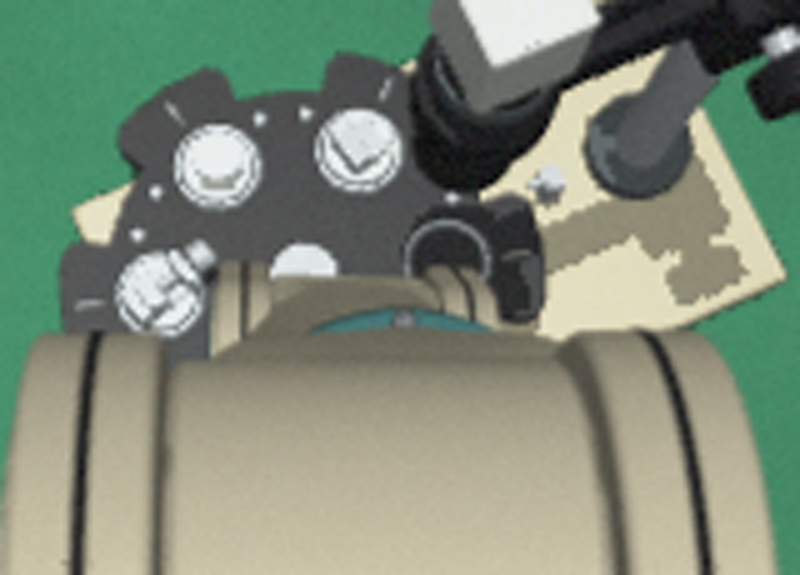

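The carousel has turned about 12° clockwise; the clamp now sits at crop position (160,295). The push works, so I'll carry on.

>>> {"name": "send_rows", "arguments": {"series": [{"ax": 0,"ay": 0,"dx": -0.1,"dy": 0.6,"dz": 0,"az": 0.05,"hand": 1},{"ax": 0,"ay": 0,"dx": -0.3,"dy": 1.3,"dz": 0,"az": 0.1,"hand": 1},{"ax": 0,"ay": 0,"dx": -0.5,"dy": 2.1,"dz": 0,"az": 0.17,"hand": 1},{"ax": 0,"ay": 0,"dx": -0.7,"dy": 2.9,"dz": 0,"az": 0.24,"hand": 1},{"ax": 0,"ay": 0,"dx": -0.9,"dy": 3.7,"dz": 0,"az": 0.31,"hand": 1},{"ax": 0,"ay": 0,"dx": -1.15,"dy": 4.5,"dz": 0,"az": 0.38,"hand": 1},{"ax": 0,"ay": 0,"dx": -1.5,"dy": 5.3,"dz": 0,"az": 0.45,"hand": 1},{"ax": 0,"ay": 0,"dx": -1.9,"dy": 6.1,"dz": 0,"az": 0.53,"hand": 1},{"ax": 0,"ay": 0,"dx": -2.4,"dy": 6.9,"dz": 0,"az": 0.61,"hand": 1},{"ax": 0,"ay": 0,"dx": -3,"dy": 7.7,"dz": 0,"az": 0.69,"hand": 1}]}}

```text
clock: 5.3
eef_pos: [501.1, 67.7, 43.1]
tool_rot: [-3.14, -0.001, 2.464]
force: [-0.4, -0.9, -0.2]
width: 0.1
gripper_force: 0.6
```

```bash

python3 -c "
from h import *
w=where();print(w)
rel(*[pol(119,w[1]-a,44) for a in (4,8,12,16,20,24,28,32,36,40)])"
```

```text
(np.float64(120.0), np.float64(141.51), array([-0.4, -0.9, -0.2]), 5.3)
[-0.12  0.83 -0.09] [-0.001 -0.001  0.064]
[-0.21  1.66 -0.09] [-0.001 -0.001  0.134]
[-0.35  2.48 -0.09] [-0.001 -0.001  0.204]
[-0.54  3.28 -0.1 ] [-0.001 -0.001  0.273]
[-0.79  4.07 -0.1 ] [-0.001 -0.001  0.343]
[-1.1   4.85 -0.1 ] [-0.002 -0.001  0.413]
[-1.46  5.6  -0.1 ] [-0.002 -0.001  0.483]
[-1.87  6.32 -0.1 ] [-0.002 -0.001  0.553]
[-2.33  7.01 -0.1 ] [-0.002 -0.001  0.622]
[-2.84  7.67 -0.1 ] [-0.002 -0.001  0.692]
```

>>> {"name": "send_rows", "arguments": {"series": [{"ax": 0,"ay": 0,"dx": -0.1,"dy": 0.8,"dz": -0.1,"az": 0.07,"hand": 1},{"ax": 0,"ay": 0,"dx": -0.2,"dy": 1.65,"dz": -0.1,"az": 0.13,"hand": 1},{"ax": 0,"ay": 0,"dx": -0.35,"dy": 2.5,"dz": -0.1,"az": 0.2,"hand": 1},{"ax": 0,"ay": 0,"dx": -0.55,"dy": 3.3,"dz": -0.1,"az": 0.27,"hand": 1},{"ax": 0,"ay": 0,"dx": -0.8,"dy": 4.1,"dz": -0.1,"az": 0.34,"hand": 1},{"ax": 0,"ay": 0,"dx": -1.1,"dy": 4.85,"dz": -0.1,"az": 0.41,"hand": 1},{"ax": 0,"ay": 0,"dx": -1.45,"dy": 5.6,"dz": -0.1,"az": 0.48,"hand": 1},{"ax": 0,"ay": 0,"dx": -1.85,"dy": 6.3,"dz": -0.1,"az": 0.55,"hand": 1},{"ax": 0,"ay": 0,"dx": -2.15,"dy": 6.7,"dz": -0.1,"az": 0.6,"hand": 1},{"ax": 0,"ay": 0,"dx": -2.3,"dy": 6.9,"dz": -0.1,"az": 0.61,"hand": 1}]}}

```text
clock: 6.3
eef_pos: [562.6, 107.7, 43.9]
tool_rot: [-3.14, -0.001, 1.858]
force: [-1.4, 0.8, -0.6]
width: -0.3
gripper_force: 0.6
```

```bash

python3 -c "
from h import *
w=where();print(w)
rel(*[pol(r,w[1]+1,z) for r,z in ((119,44),(150,44),(165,44),(165,120))])
import cv2
g=get_image('side');cv2.imwrite('pics/s3.png',cv2.resize(g['pixels'][160:260,280:440,::-1],None,fx=5,fy=5,interpolation=cv2.INTER_CUBIC))"
```

```text
(np.float64(119.2), np.float64(105.79), array([-1.4,  0.8, -0.6]), 6.3)
[-0.02 -0.21 -0.01] [-0.001 -0.001 -0.006]
[ 3.08 -0.23 -0.01] [-0.001 -0.001 -0.006]
[ 4.58 -0.24 -0.01] [-0.001 -0.001 -0.006]
[ 4.58 -0.24 -7.61] [-0.001 -0.001 -0.006]
```

View pics/s3.png

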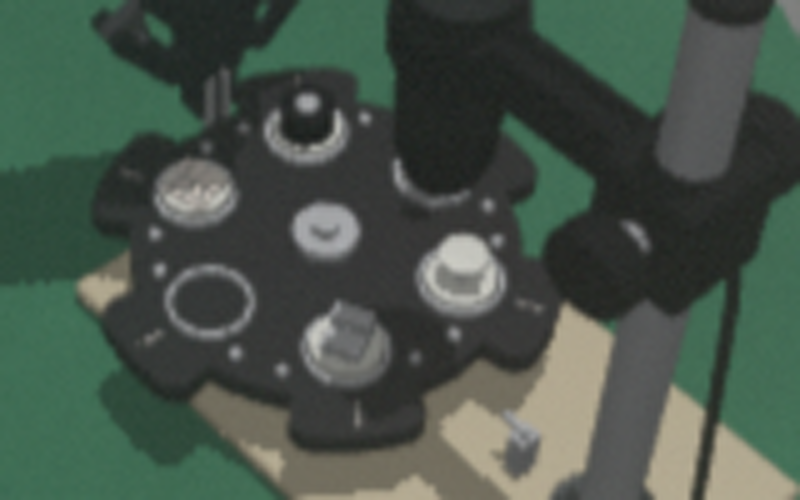

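The side view shows the carousel a good 80° further round. The nests are plate (195,193), empty (210,302), step (346,348), stub (461,275) and resin (306,130), with the clamp behind the lens tube.

```bash
cat >> h.py <<'E'
def fitang(g,P,ks,s=0,c=None):
    # P: side/top px of nests, ks: index order plate=1 resin=2 clamp=3 stub=4 step=5 empty=0 ; returns clamp angle
    from scipy.optimize import least_squares
    X=np.array([atz(g,*p,62) for p in P]);k=np.array(ks)*np.pi/3
    f=lambda p:(X-p[:2]-72*np.c_[np.cos(p[2]-k),np.sin(p[2]-k)]).ravel()
    rs=[least_squares(f,[*C,a]) for a in(-2,0,2)];r=min(rs,key=lambda r:r.cost)
    print('centre',r.x[:2].round(1),'clamp',(np.degrees(r.x[2])-180)%360,'res',r.fun.round(1))
E
python3 - <<'E'
from h import *
cs=lambda u,v:(280+(u+.5)/5-.5,160+(v+.5)/5-.5)
fitang(get_image('side'),[cs(*p) for p in [(195,193),(210,302),(346,348),(461,275),(306,130)]],[1,0,5,4,2])
E
```

```text
centre [593.   -7.6] clamp 22.612802625450314 res [ 0.3 -0.8 -0.3 -0.2 -1.  -0.1  0.3  1.4  0.7 -0.4]
```

Clamp is at about 22.6°, the lens at −64.4°, so 87° remains. I'll back out, arc round outside the rim to the scallop at 172.6°, and push to about 79°.

```bash
python3 -c "
from h import *
rel(*[pol(r,a,44) for r,a in ((119,107),(150,109),(165,115),(165,122),(165,129),(165,136),(165,143),(165,150),(165,157),(165,164),(165,172.6))])"
```

```text
[ 0.01 -0.27  0.01] [-0.    -0.    -0.009]
[ 3.1  -0.82  0.01] [-0.    -0.    -0.043]
[ 4.43 -2.6   0.01] [-0.    -0.    -0.148]
[ 4.01 -4.57  0.01] [-0.   -0.   -0.27]
[ 3.36 -6.48  0.01] [-0.    -0.    -0.393]
[ 2.47 -8.29  0.01] [-0.    -0.    -0.515]
[ 1.38 -9.98  0.01] [-0.    -0.    -0.637]
[ 8.000e-02 -1.152e+01  1.000e-02] [-0.    -0.001 -0.759]
[-1.390e+00 -1.289e+01  1.000e-02] [-0.    -0.001 -0.881]
[-3.020e+00 -1.408e+01  1.000e-02] [-0.000e+00 -1.000e-03 -1.003e+00]
[-5.200e+00 -1.525e+01  1.000e-02] [-0.000e+00 -1.000e-03 -1.153e+00]
```

>>> {"name": "send_rows", "arguments": {"series": [{"ax": 0,"ay": 0,"dx": 0,"dy": -0.3,"dz": 0,"az": -0.01,"hand": 1},{"ax": 0,"ay": 0,"dx": 2,"dy": -0.5,"dz": 0,"az": -0.02,"hand": 1},{"ax": 0,"ay": 0,"dx": 4.2,"dy": -0.9,"dz": 0,"az": -0.05,"hand": 1},{"ax": 0,"ay": 0,"dx": 4.45,"dy": -2.6,"dz": 0,"az": -0.15,"hand": 1},{"ax": 0,"ay": 0,"dx": 4,"dy": -4.6,"dz": 0,"az": -0.27,"hand": 1},{"ax": 0,"ay": 0,"dx": 3.4,"dy": -6.5,"dz": 0,"az": -0.39,"hand": 1},{"ax": 0,"ay": 0,"dx": 2.5,"dy": -8.3,"dz": 0,"az": -0.51,"hand": 1},{"ax": 0,"ay": 0,"dx": 1.4,"dy": -10,"dz": 0,"az": -0.64,"hand": 1},{"ax": 0,"ay": 0,"dx": 0.1,"dy": -11.5,"dz": 0,"az": -0.76,"hand": 1},{"ax": 0,"ay": 0,"dx": -1.4,"dy": -12.9,"dz": 0,"az": -0.88,"hand": 1}]}}

```text
clock: 7.4
eef_pos: [442.5, 56.3, 44.7]
tool_rot: [3.141, 0.0, 2.744]
force: [-0.2, -0.5, -1.0]
width: -0.0
gripper_force: 0.0
```

```bash
python3 -c "
from h import *
print(where())
rel(*[pol(r,a,44) for r,a in ((165,165),(165,172.6),(119,172.6),(119,171),(119,169),(119,167),(119,165),(119,163))])"
```

```text
(np.float64(165.1), np.float64(157.45), array([-0.2, -0.5, -1. ]), 7.4)
[-0.16 -2.17  0.07] [ 0.001  0.    -0.136]
[-0.6  -4.31  0.06] [ 0.001  0.    -0.268]
[-5.04 -3.09  0.07] [ 0.001  0.    -0.268]
[-4.96 -2.77  0.07] [ 0.001  0.    -0.24 ]
[-4.86 -2.36  0.07] [ 0.001  0.    -0.206]
[-4.79 -1.96  0.07] [ 0.001  0.    -0.171]
[-4.72 -1.54  0.07] [ 0.001  0.    -0.136]
[-4.67 -1.13  0.07] [ 0.001  0.    -0.101]
```

>>> {"name": "send_rows", "arguments": {"series": [{"ax": 0,"ay": 0,"dx": -0.2,"dy": -2.2,"dz": 0,"az": -0.13,"hand": 1},{"ax": 0,"ay": 0,"dx": -0.6,"dy": -4.3,"dz": 0,"az": -0.27,"hand": 1},{"ax": 0,"ay": 0,"dx": -0.8,"dy": -4.25,"dz": 0,"az": -0.27,"hand": 1},{"ax": 0,"ay": 0,"dx": -2,"dy": -3.9,"dz": 0,"az": -0.27,"hand": 1},{"ax": 0,"ay": 0,"dx": -3.5,"dy": -3.5,"dz": 0,"az": -0.27,"hand": 1},{"ax": 0,"ay": 0,"dx": -4.7,"dy": -3.2,"dz": 0,"az": -0.27,"hand": 1},{"ax": 0,"ay": 0,"dx": -5,"dy": -3.1,"dz": 0,"az": -0.27,"hand": 1},{"ax": 0,"ay": 0,"dx": -4.95,"dy": -2.8,"dz": 0,"az": -0.24,"hand": 1},{"ax": 0,"ay": 0,"dx": -4.9,"dy": -2.4,"dz": 0,"az": -0.2,"hand": 1},{"ax": 0,"ay": 0,"dx": -4.8,"dy": -2,"dz": 0,"az": -0.17,"hand": 1}]}}

```text
clock: 8.4
eef_pos: [478.5, 20.1, 44.3]
tool_rot: [3.142, -0.001, 2.905]
force: [0.5, 0.1, 0.0]
width: 0.1
gripper_force: 0.0
```

```bash
python3 -c "
from h import *
print(where())
rel(*[pol(119,a,44) for a in (164.5,162,159,155.5,152,148.5,145,141.5,138,134.5)])"
```

```text
(np.float64(119.6), np.float64(166.89), array([0.5, 0.1, 0. ]), 8.4)
[-0.07  0.5   0.03] [ 0.    -0.001  0.034]
[-0.1   1.02  0.03] [ 0.    -0.001  0.078]
[-0.16  1.64  0.03] [-0.    -0.001  0.13 ]
[-0.28  2.35  0.03] [-0.    -0.001  0.191]
[-0.44  3.06  0.03] [-0.    -0.001  0.252]
[-0.64  3.76  0.03] [-0.    -0.001  0.314]
[-0.89  4.44  0.03] [-0.    -0.001  0.375]
[-1.18  5.11  0.03] [-0.    -0.001  0.436]
[-1.5   5.76  0.03] [-0.    -0.001  0.497]
[-1.87  6.39  0.03] [-0.    -0.001  0.558]
```

>>> {"name": "send_rows", "arguments": {"series": [{"ax": 0,"ay": 0,"dx": 0,"dy": 0.4,"dz": 0,"az": 0.03,"hand": 1},{"ax": 0,"ay": 0,"dx": -0.1,"dy": 0.9,"dz": 0,"az": 0.07,"hand": 1},{"ax": 0,"ay": 0,"dx": -0.15,"dy": 1.5,"dz": 0,"az": 0.12,"hand": 1},{"ax": 0,"ay": 0,"dx": -0.25,"dy": 2.2,"dz": 0,"az": 0.18,"hand": 1},{"ax": 0,"ay": 0,"dx": -0.4,"dy": 2.95,"dz": 0,"az": 0.24,"hand": 1},{"ax": 0,"ay": 0,"dx": -0.65,"dy": 3.75,"dz": 0,"az": 0.31,"hand": 1},{"ax": 0,"ay": 0,"dx": -0.9,"dy": 4.45,"dz": 0,"az": 0.37,"hand": 1},{"ax": 0,"ay": 0,"dx": -1.2,"dy": 5.1,"dz": 0,"az": 0.44,"hand": 1},{"ax": 0,"ay": 0,"dx": -1.5,"dy": 5.75,"dz": 0,"az": 0.5,"hand": 1},{"ax": 0,"ay": 0,"dx": -1.85,"dy": 6.4,"dz": 0,"az": 0.56,"hand": 1}]}}

```text
clock: 9.4
eef_pos: [511.3, 78.2, 44.2]
tool_rot: [-3.14, -0.001, 2.345]
force: [-0.9, -0.3, 0.3]
width: 0.1
gripper_force: 0.6
```

```bash
python3 -c "
from h import *
w=where();print(w)
rel(*[pol(119,w[1]-a,44) for a in (3.5,7.5,11.5,15.5,19.5,23.5,27.5,31.5,34.5,36)])"
```

```text
(np.float64(119.5), np.float64(134.48), array([-0.9, -0.3,  0.3]), 9.4)
[-0.07  0.73  0.01] [-0.001 -0.001  0.059]
[-0.14  1.55  0.01] [-0.001 -0.001  0.128]
[-0.28  2.37  0.01] [-0.001 -0.001  0.198]
[-0.47  3.18  0.01] [-0.001 -0.001  0.268]
[-0.72  3.97  0.01] [-0.001 -0.001  0.338]
[-1.02  4.75  0.01] [-0.001 -0.001  0.408]
[-1.38  5.5   0.01] [-0.001 -0.001  0.478]
[-1.79  6.22  0.01] [-0.002 -0.001  0.547]
[-2.12  6.75  0.  ] [-0.002 -0.001  0.6  ]
[-2.3  7.   0. ] [-0.002 -0.001  0.626]
```

>>> {"name": "send_rows", "arguments": {"series": [{"ax": 0,"ay": 0,"dx": -0.05,"dy": 0.7,"dz": 0,"az": 0.06,"hand": 1},{"ax": 0,"ay": 0,"dx": -0.15,"dy": 1.5,"dz": 0,"az": 0.13,"hand": 1},{"ax": 0,"ay": 0,"dx": -0.3,"dy": 2.3,"dz": 0,"az": 0.2,"hand": 1},{"ax": 0,"ay": 0,"dx": -0.45,"dy": 3.1,"dz": 0,"az": 0.26,"hand": 1},{"ax": 0,"ay": 0,"dx": -0.7,"dy": 3.9,"dz": 0,"az": 0.33,"hand": 1},{"ax": 0,"ay": 0,"dx": -1,"dy": 4.7,"dz": 0,"az": 0.4,"hand": 1},{"ax": 0,"ay": 0,"dx": -1.4,"dy": 5.5,"dz": 0,"az": 0.48,"hand": 1},{"ax": 0,"ay": 0,"dx": -1.8,"dy": 6.2,"dz": 0,"az": 0.55,"hand": 1},{"ax": 0,"ay": 0,"dx": -2.1,"dy": 6.75,"dz": 0,"az": 0.6,"hand": 1},{"ax": 0,"ay": 0,"dx": -2.3,"dy": 7,"dz": 0,"az": 0.62,"hand": 1}]}}

```text
clock: 10.4
eef_pos: [577.9, 111.2, 43.9]
tool_rot: [-3.14, -0.0, 1.727]
force: [-1.2, 0.1, 0.1]
width: 0.5
gripper_force: 0.6
```

```bash
python3 -c "
from h import *
w=where();print(w)
rel(*[pol(119,a,44) for a in (96,94,92,90,88,86.5,85.5,85)])"
```

```text
(np.float64(119.4), np.float64(98.25), array([-1.2,  0.1,  0.1]), 10.4)
[-0.05  0.47 -0.01] [-0.001 -0.     0.051]
[-0.08  0.88 -0.01] [-0.001 -0.     0.086]
[-0.13  1.29 -0.01] [-0.001 -0.     0.121]
[-0.18  1.7  -0.01] [-0.001 -0.     0.156]
[-0.25  2.11 -0.01] [-0.001 -0.     0.191]
[-0.32  2.42 -0.01] [-0.001 -0.     0.217]
[-0.36  2.62 -0.01] [-0.001 -0.     0.235]
[-0.39  2.72 -0.01] [-0.001 -0.     0.243]
```

Push to about 83°, then look.

>>> {"name": "send_rows", "arguments": {"series": [{"ax": 0,"ay": 0,"dx": -0.05,"dy": 0.4,"dz": 0,"az": 0.05,"hand": 1},{"ax": 0,"ay": 0,"dx": -0.1,"dy": 0.8,"dz": 0,"az": 0.08,"hand": 1},{"ax": 0,"ay": 0,"dx": -0.1,"dy": 1.2,"dz": 0,"az": 0.12,"hand": 1},{"ax": 0,"ay": 0,"dx": -0.2,"dy": 1.6,"dz": 0,"az": 0.15,"hand": 1},{"ax": 0,"ay": 0,"dx": -0.25,"dy": 2,"dz": 0,"az": 0.19,"hand": 1},{"ax": 0,"ay": 0,"dx": -0.3,"dy": 2.4,"dz": 0,"az": 0.21,"hand": 1},{"ax": 0,"ay": 0,"dx": -0.4,"dy": 2.7,"dz": 0,"az": 0.24,"hand": 1},{"ax": 0,"ay": 0,"dx": -0.45,"dy": 2.95,"dz": 0,"az": 0.26,"hand": 1},{"ax": 0,"ay": 0,"dx": -0.5,"dy": 3.1,"dz": 0,"az": 0.27,"hand": 1},{"ax": 0,"ay": 0,"dx": -0.5,"dy": 3.1,"dz": 0,"az": 0.27,"hand": 1}]}}

```text
clock: 11.4
eef_pos: [610.1, 110.0, 44.3]
tool_rot: [3.141, 0.0, 1.457]
force: [0.4, -0.1, -0.1]
width: -0.2
gripper_force: 0.3
```

```bash

python3 -c "
from h import *
w=where();print(w)
import cv2
a=get_image('side')['pixels'][160:260,280:440,::-1];b=get_image('top')['pixels'][125:240,260:420,::-1]
cv2.imwrite('pics/sb4.png',cv2.resize(a,None,fx=5,fy=5,interpolation=cv2.INTER_CUBIC));cv2.imwrite('pics/tb4.png',cv2.resize(b,None,fx=5,fy=5,interpolation=cv2.INTER_CUBIC))"
```

```text
(np.float64(118.0), np.float64(82.64), array([ 0.4, -0.1, -0.1]), 11.4)
```

View pics/sb4.png

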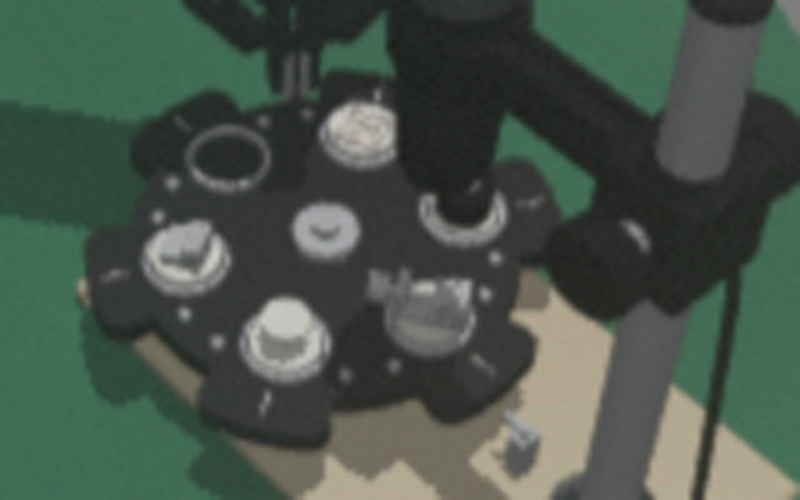

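The clamp is at (431,318) in the crop, its lobe mark at (483,364) just short of the pointer at (515,425). The other nests are empty (228,157), plate (361,135), resin (462,213), stub (285,343) and step (186,258).

```bash
python3 - <<'E'
from h import *
S=get_image('side')
cs=lambda u,v:(280+(u+.5)/5-.5,160+(v+.5)/5-.5)
fitang(S,[cs(*p) for p in [(228,157),(361,135),(462,213),(431,318),(285,343),(186,258)]],[0,1,2,3,4,5])
p=atz(S,*cs(483,364),59);c=np.array([593,-7.8])
for q in(p,atz(S,*cs(513,420),45),atz(S,*cs(518,430),45),atz(S,401,268,20)): print(np.degrees(np.arctan2(*(q-c)[::-1])))
rel(*[pol(119,a,44) for a in (82,81,80,79,78.5,78)])
E
```

```text
centre [592.8  -8.3] clamp 298.1795227906035 res [-0.1  0.  -0.9 -0.1 -1.  -1.   1.1 -0.1  0.3  0.6  0.6  0.6]
-61.575078634936624
-63.896847854174084
-64.85697773257512
-64.45094874475583
[0.11 0.15 0.04] [0.001 0.    0.027]
[0.1  0.36 0.04] [0.001 0.    0.044]
[0.09 0.56 0.04] [0.001 0.    0.061]
[0.08 0.77 0.04] [0.001 0.    0.079]
[0.07 0.87 0.04] [0.001 0.    0.088]
[0.06 0.98 0.04] [0.001 0.    0.096]
```

View pics/tb4.png

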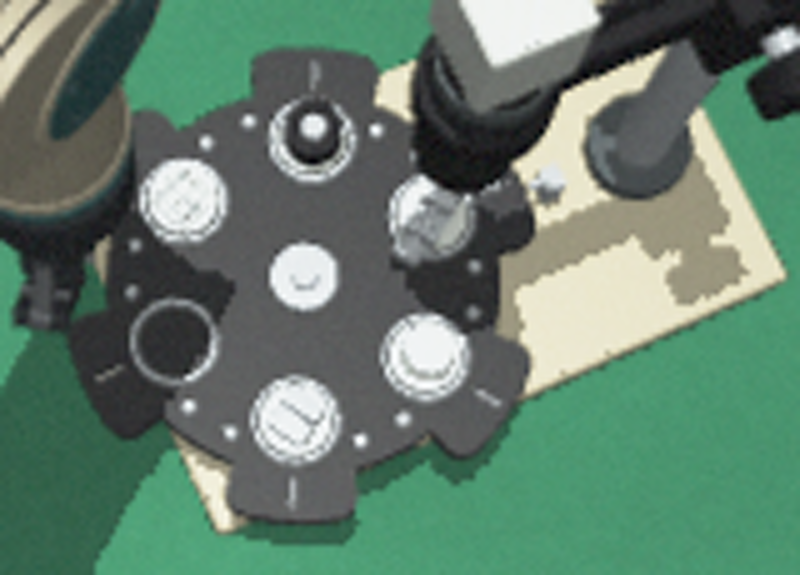

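```bash
python3 - <<'E'
from h import *
T=get_image('top')
ct=lambda u,v:(260+(u+.5)/5-.5,125+(v+.5)/5-.5)
fitang(T,[ct(*p) for p in [(173,342),(183,200),(312,138),(425,355),(295,420)]],[0,1,2,4,5])
c=np.array([595.8,-6.6])
for q in(atz(T,*ct(548,183),45),atz(T,*ct(637,155),20)): print(np.degrees(np.arctan2(*(q-c)[::-1])))
E
```

```text
centre [595.9  -6.3] clamp 298.40159345504503 res [-0.7  0.3  0.1 -0.   0.5 -0.5  0.3 -0.  -0.2  0.2]
-64.88467761259862
-64.72813263682671
```

>>> {"name": "send_rows", "arguments": {"series": [{"ax": 0,"ay": 0,"dx": 0.05,"dy": 0.15,"dz": 0,"az": 0.02,"hand": 1},{"ax": 0,"ay": 0,"dx": 0.08,"dy": 0.3,"dz": 0,"az": 0.03,"hand": 1},{"ax": 0,"ay": 0,"dx": 0.08,"dy": 0.45,"dz": 0,"az": 0.05,"hand": 1},{"ax": 0,"ay": 0,"dx": 0.08,"dy": 0.55,"dz": 0,"az": 0.06,"hand": 1},{"ax": 0,"ay": 0,"dx": 0.08,"dy": 0.6,"dz": 0,"az": 0.06,"hand": 1},{"ax": 0,"ay": 0,"dx": 0.08,"dy": 0.6,"dz": 0,"az": 0.06,"hand": 1}]}}

```text
clock: 12.2
eef_pos: [616.0, 110.3, 44.3]
tool_rot: [3.141, 0.0, 1.398]
force: [0.2, -0.5, 0.5]
width: 0.1
gripper_force: 0.3
```

```bash

python3 -c "
from h import *
w=where();print(w)
rel(*[pol(r,w[1]+1,z) for r,z in ((119,44),(170,44),(170,150))])
import cv2
a=get_image('side')['pixels'][160:260,280:440,::-1]
cv2.imwrite('pics/sb5.png',cv2.resize(a,None,fx=5,fy=5,interpolation=cv2.INTER_CUBIC))"
```

```text
(np.float64(119.2), np.float64(79.87), array([ 0.2, -0.5,  0.5]), 12.2)
[-0.02 -0.21  0.03] [ 0.     0.    -0.014]
[ 5.08 -0.28  0.03] [ 0.     0.    -0.014]
[  5.08  -0.28 -10.57] [ 0.     0.    -0.014]
```

View pics/sb5.png

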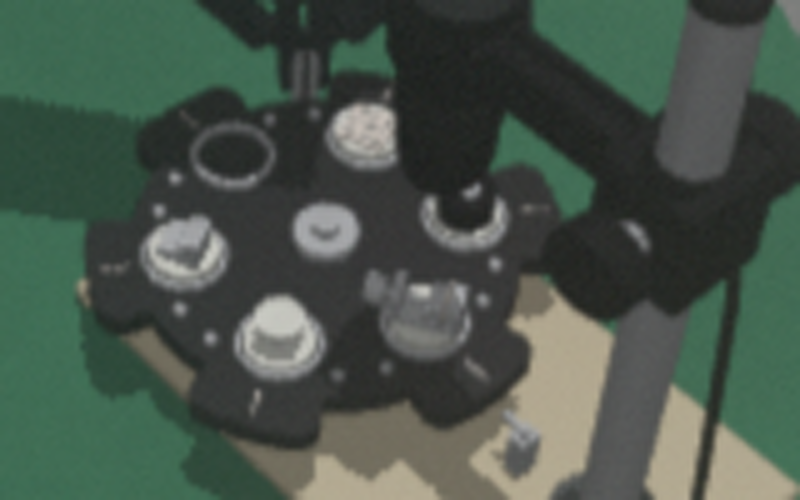

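The lobe mark at (476,370) now points at the index pointer at (515,425), and the clamp nest is at (425,321). I'll check the angle, then retreat.

```bash
python3 - <<'E'
from h import *
S=get_image('side')
cs=lambda u,v:(280+(u+.5)/5-.5,160+(v+.5)/5-.5)
fitang(S,[cs(*p) for p in [(232,155),(367,135),(464,215),(425,322),(280,341),(184,255)]],[0,1,2,3,4,5])
E
```

```text
centre [592.7  -8.2] clamp 296.10028215145115 res [-0.1 -0.5 -0.1  0.4 -0.3 -0.1 -0.1 -0.6  0.5  0.8  0.   0. ]
```

>>> {"name": "send_rows", "arguments": {"series": [{"ax": 0,"ay": 0,"dx": 0,"dy": -0.2,"dz": 0,"az": 0,"hand": 1},{"ax": 0,"ay": 0,"dx": 0.1,"dy": -0.4,"dz": 0,"az": 0,"hand": 1},{"ax": 0,"ay": 0,"dx": 1.5,"dy": -0.4,"dz": 0,"az": 0,"hand": 1},{"ax": 0,"ay": 0,"dx": 3.5,"dy": -0.4,"dz": 0,"az": 0,"hand": 1},{"ax": 0,"ay": 0,"dx": 5,"dy": -0.4,"dz": 0,"az": 0,"hand": 1},{"ax": 0,"ay": 0,"dx": 5.2,"dy": -0.4,"dz": -2,"az": 0,"hand": 1},{"ax": 0,"ay": 0,"dx": 5.2,"dy": -0.4,"dz": -5,"az": 0,"hand": 1},{"ax": 0,"ay": 0,"dx": 5.2,"dy": -0.4,"dz": -8,"az": 0,"hand": 1},{"ax": 0,"ay": 0,"dx": 5.2,"dy": -0.4,"dz": -10,"az": 0,"hand": 1},{"ax": 0,"ay": 0,"dx": 5.2,"dy": -0.4,"dz": -10.5,"az": 0,"hand": 1}]}}

```text
clock: 13.3
eef_pos: [622.4, 163.4, 151.8]
tool_rot: [3.138, -0.002, 1.399]
force: [-0.2, 0.6, 0.2]
width: 0.1
gripper_force: 0.0
```

```bash

python3 -c "
from h import *
print(where(),read_state()['eef_pos'])
import cv2
b=get_image('top')['pixels'][125:240,260:420,::-1]
cv2.imwrite('pics/tb6.png',cv2.resize(b,None,fx=5,fy=5,interpolation=cv2.INTER_CUBIC))"
```

```text
(np.float64(172.5), np.float64(80.86), array([-0.2,  0.6,  0.2]), 13.3) [622.41147785 163.35209613 151.82101321]
```

View pics/tb6.png

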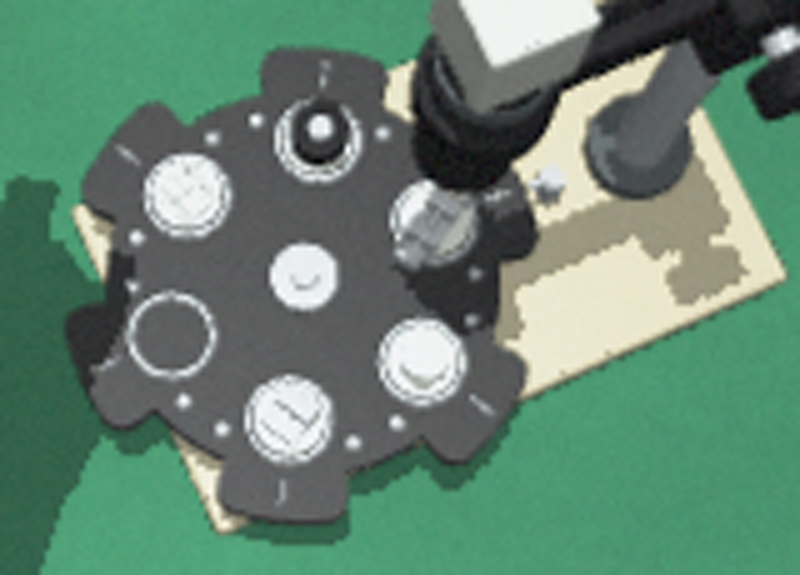

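The arm is clear. The nests are at (172,334), (188,195), (318,140), (422,361) and (289,419); the clamp is at the lens.

```bash
python3 - <<'E'
from h import *
T=get_image('top')
ct=lambda u,v:(260+(u+.5)/5-.5,125+(v+.5)/5-.5)
fitang(T,[ct(*p) for p in [(172,334),(188,195),(318,140),(422,361),(289,419)]],[0,1,2,4,5])
print(read_state()['force'],finish_job())
E
```

```text
centre [595.9  -6.7] clamp 295.6872126366576 res [ 0.2 -0.2 -0.1 -0.2 -0.3  0.2  0.1 -0.   0.   0.2]
the job is handed in; nothing more can be done
[-0.39928169  0.019378   -0.03361954] None
```

I turned the carousel about 175° clockwise with light fingertip pushes, bringing the clamp's holder to within about 1° (roughly 1 mm) of the lens axis by my camera measurements; the arm is drawn back clear and the job is handed in at 13.3 s, with no verdict returned.

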